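Set the flywheel to its timing line and lock it

TASK

Turn the engine's flywheel by pushing its fins round with a fingertip until the white index line on its rim stands at the red line of the timing scale. Then push the black knob of the locking bolt fully home, so that the bolt sits in the rim's notch and holds the flywheel on the line. Do not pull the bolt outward, and leave the loose things on the bench where they lie.

Things in the scene. Friction and masses are not known exactly. Their poses are not given: they have to be found in the camera images.
- engine_unit: Small engine on a blue plate, crank axis upright, fixed. Origin: on the flywheel axis at bench level. Its x axis points along the finned cylinder (reaching to x = 200 mm, 115 mm high); its y axis to the ignition coil (just outside the rim, to y = 117 mm, 103 mm high). The timing scale is on the -x side, the locking bolt on the -y side. Turned up to 0.25 rad from the robot's axes.
- axis_point (a point): Point on the flywheel's axis, level with its flat face (98 mm above the bench). Dark disc, radius 78 mm, 14 mm thick. Its face carries six straight radial light-metal fins (radius 31 to 61 mm, 4 mm thick, 20 mm high) at 30, 90, 150, 210, 270 and 330 degrees from the index line. The hub (radius 30 mm) rises 8 mm, its nut (radius 11 mm) 22 mm over the face. Nothing stands above.
- flywheel (a joint): Turn of the flywheel, rad, positive counter-clockwise seen from above, endless; 0 or any whole turn (6.283) = index line at the red line. Starts 0.8 to 3.14 rad off the line on either side. Turns both ways in a stiff bearing (0.13 N m, about 3 N at a fin) and stays where it is left. A fin may be pushed from either side; fingertips about 7 mm above the face clear everything between two fins.
- index_line (a point): Outer end of the white index line (4 mm wide, on the flat rim outside the fins and down the rim's edge), at radius 78 mm, 98 mm above the bench; turns with the flywheel.
- red_line (a point): Inner end of the red target line (4 mm wide, 20 mm long) on the white timing scale, a fixed arc just outside the rim and flush with its face, with black lines every 5 degrees. At radius 78 mm, 98 mm above the bench: coincides with index_line when the two lines are in line.
- lock_bolt (a joint): Travel of the locking bolt toward the flywheel's axis, m: 0 as found (nose 3.5 mm off the rim), 0.014 fully home at its stop; can be pulled out to -0.020. Slides at about 3 N, stays where left. Its 10 mm round nose fits an 11 mm notch with an 18 mm flared mouth. With the index line within about 5 mm of the red line, a push of 5 to 10 N draws the flywheel true; farther off, the nose stops on the rim.
- bolt_knob (a point): Centre of the outer face of the bolt's black knob (27 mm across, 18 mm thick), 91 mm above the bench; as found 155 mm from the flywheel's axis on the engine's -y side. Push it level along the engine's +y, toward the axis. Open space round and below it, down to the bench; 17 mm inward of the knob stands the dark guide block (36 mm wide, top 104 mm above the bench).
- spark_plug: loose spark plug lying at the engine's front right corner, 77 mm long; a bystander, origin at the centre of its underside
- ratchet: loose steel ratchet handle lying left of the engine, 216 mm long; a bystander, origin at the centre of its underside
- screwdriver: loose red-handled screwdriver lying to the right of the engine, 224 mm long, 34 mm high; a bystander, origin at the centre of its underside
- bearing: loose ball bearing lying right of the engine, 47 mm across, 14 mm high; a bystander, origin at the centre of its underside

How it is judged:
By the outcome, as a careful person would: the job done as asked, in the order asked, and still so for the second after the job is handed in, with the robot touching nothing.
It also fails if it takes over 48 s, if anything falls off the work surface, if the arm or the gripper's body presses on something with over 40 N, if the wrist force passes 120 N, or if a joint passes its speed limit or range.

ROBOT

A 6-joint arm with a two-finger parallel gripper is mounted at the origin on a cart in front of the work surface, level with it; the furniture and walls round the work are solid. World frame = base frame: x ahead of the robot, y to its left, z up, the work surface at z = 0. Lengths are in m, angles in rad, forces in N, time in s.
With the tool pointing down it reaches from about 0.35 to 0.775 m from the base axis. Payload 7.3 kg.
Tool frame: the origin (TCP) lies at the very end of the fingers, on their centre line; the grasp point (between the pads) lies 19 mm behind it; z points along the fingers, y is the line along which they close (so a half turn about z gives the same grasp; the last joint's range is limited). The gripper opens to 92 mm and grips with 3 to 60 N. Pads are 19 mm wide; open, the fingers measure 130 mm over their backs; the gripper's body (75 mm by 190 mm) begins 47 mm behind the grasp point.
Start: joints at [-1.298, 0.342, 1.524, -0, 1.275, -0.146], TCP at [0.214, -0.48, 0.227] pointing down, gripper open.
Joint ranges: [-2.53, 2.53], [-0.77, 2.02], [0.04, 2.7], [-1, 4.14], [0.28, 2.66], [-3.11, 3.11]. Speed limits (rad/s): [2.57, 2.57, 3.14, 3.14, 3.14, 3.14].

INTERFACE

Orientations are given as a unit quaternion [x, y, z, w].
In Python, from station import bot gives the robot as it stands.
- The arm moves only by the tool arm_command, never from a script. Its arguments are lists of equal length, an entry for each row: "offset": the shift along the tool's x, y, z in m, a list of three; "twist": the turn about the tool's z in rad; "claw": the finger opening in m, from 0 to 0.0918. In form: {"offset": [[tx, ty, tz], ...], "twist": [twist, ...], "claw": [claw, ...]}. A call has 1 to 12 rows; each row shifts and turns the commanded pose from where the row before left it, along the tool's axes as they then stand; what a row does not reach is not made up. A row lasts 1/10 s, in which the tool goes at most 50 mm and 8.59 degrees, less where a joint would pass 70% of its speed; a pose out of reach is approached as far as the arm can. A call with a gripper value outside its range is refused whole. The fingers move at their own pace and stop on an object; "grip_force" is the grip in N (left out, the last holds). Time passes only in rows, so rows that do not move let the fingers close. It gives the time, the measured TCP pose, the force, the opening and the grip force at its end, in the units of the state.
- bot.state(): the state, without advancing time (a new reading comes with each control period).
- bot.capture(name): name is "side" or "top"; returns a dict with "image" (384x512x3 uint8, red, green, blue), "fx", "fy", "cx", "cy" (pixels), "world_from_camera" (4x4, takes a point from camera to world coordinates). Camera axes: x right, y up, looking along -z (the intrinsics and any distortion apply to the point x, -y, -z); pixel columns grow to the right and rows downward; lengths in m; the calibration is good to about 2 mm. A picture is of the moment at which its call begins. There is no depth.
- bot.close_job(): hands the job in; it is judged then, once.
The state is a dict: "t": time; "qpos": joint angles; "joint_velocities": joint speeds; "joint_torque": joint torques, N m; "position": TCP position; "tcp_rot": TCP orientation; "ft_force": force on the tool from outside, world axes, zero at the start; "torque": the same for the moment, N m; "opening": finger opening in m; "gripper_force": force on a finger pad.
Only numpy, scipy, OpenCV 4.12 (cv2) and the standard library are available. Lean on these libraries where they do the work, as an engineer would, in place of code of your own. Each camera call takes 0.05 s, during which the arm holds its last target. There are 200 camera calls.

## Working session

There is one attempt and no reset: what is moved stays moved. The work goes in short steps, Python scripts to look and compute and a tool call to move; the robot and the scene stay as the last step left them, time stands still between calls to the robot, and variables do not carry over. Pictures are saved under pics/ and viewed, at most 10 in all, crops included, and the job is handed in when it is done.

Besides the shell and the picture viewer there is one more tool, called after "Emit:" in YAML: its name, and indented under it one key for each argument. arm_command: Moves the arm, as the interface text tells. Its arguments: {"type":"object","properties":{"offset":{"type":"array","items":{"type":"array","items":{"type":"number"}}},"twist":{"type":"array","items":{"type":"number"}},"claw":{"type":"array","items":{"type":"number"}},"grip_force":{"type":"number"}},"required":["offset","twist","claw"]}

```bash
mkdir -p pics; ls
python3 - <<'E'
from station import bot
import cv2,numpy as np
for n in("top","side"):
    c=bot.capture(n);cv2.imwrite(f"pics/{n}0.png",c["image"][...,::-1])
    print({k:v for k,v in c.items() if k!="image"})
s=bot.state();print(s["t"],s["position"],s["tcp_rot"])
E
```

```text
pics
{'fx': 494.90395036736226, 'fy': 494.90395036736226, 'cx': 255.114038910026, 'cy': 194.14562068011412, 'world_from_camera': array([[ 3.91500708e-05,  9.82848925e-01, -1.84412551e-01,
         2.76035823e-01],
       [-9.99871508e-01,  2.99463648e-03,  1.57480074e-02,
        -2.28060009e-02],
       [ 1.60301607e-02,  1.84388239e-01,  9.82722754e-01,
         1.38455462e+00],
       [ 0.00000000e+00,  0.00000000e+00,  0.00000000e+00,
         1.00000000e+00]])}
{'fx': 486.08647353192106, 'fy': 486.08647353192106, 'cx': 255.53907766881593, 'cy': 189.82348745155562, 'world_from_camera': array([[ 0.97604831,  0.12093294, -0.18084502,  0.29895613],
       [-0.21752926,  0.55501017, -0.80289771, -1.13319259],
       [ 0.00327404,  0.82300603,  0.56802319,  0.88092268],
       [ 0.        ,  0.        ,  0.        ,  1.        ]])}
0.1 [ 0.21341861 -0.479281    0.22614261] [ 9.78160885e-01  2.07848132e-01 -3.63838230e-05 -6.60110530e-04]
```

View pics/top0.png

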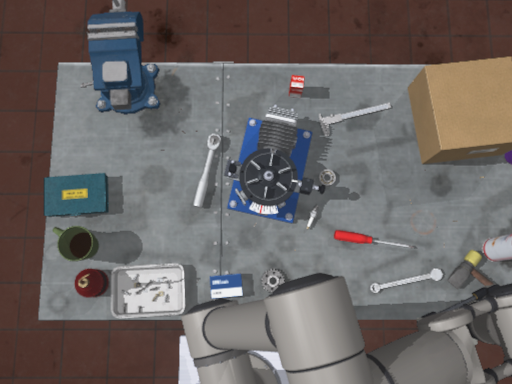

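View pics/side0.png

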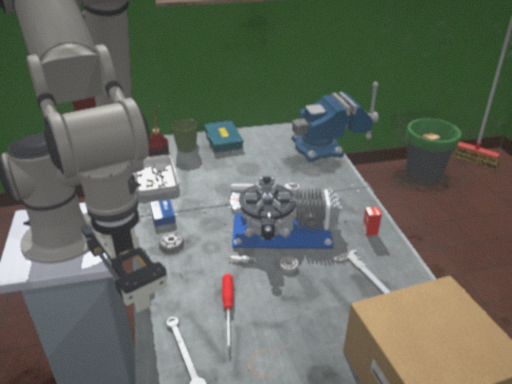

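The top view shows the engine near (269,176): timing scale below it at (264,209), bolt to the right at (310,187), coil on the left. I'll zoom in and rectify onto the z=98 mm plane.

```bash
cat > h.py <<'E'
from station import bot
import cv2,numpy as np
def ray(c,u,v,z):
    T=c["world_from_camera"];d=T[:3,:3]@np.array([(u-c["cx"])/c["fx"],-(v-c["cy"])/c["fy"],-1]);o=T[:3,3]
    return o+d*(z-o[2])/d[2]
def proj(c,p):
    T=c["world_from_camera"];q=T[:3,:3].T@(np.asarray(p,float)-T[:3,3])
    return np.array([c["cx"]-c["fx"]*q[0]/q[2],c["cy"]+c["fy"]*q[1]/q[2]])
def rect(c,ctr,z=.098,half=.16,n=640):
    # metric picture: right=-y, up=+x
    k=n/(2*half);w=[[ctr[0]+a*half,ctr[1]+b*half,z] for a,b in((1,1),(1,-1),(-1,-1),(-1,1))]
    M=cv2.getPerspectiveTransform(np.float32([proj(c,p) for p in w]),np.float32([[0,0],[n,0],[n,n],[0,n]]))
    return cv2.warpPerspective(c["image"],M,(n,n),flags=cv2.INTER_CUBIC)
def w_of(px,ctr,half=.16,n=640):
    k=2*half/n;return np.array([ctr[0]+half-px[1]*k,ctr[1]+half-px[0]*k])
E
python3 - <<'E'
from h import *
c=bot.capture("top");p=ray(c,269,176,.098);print(p)
ctr=np.round(p[:2],2);im=rect(c,ctr,n=600);print(ctr)
s=bot.capture("side");print(ray(s,267,203,.098))
cv2.imwrite("pics/r0.png",im[...,::-1])
E
```

```text
[ 0.56677598 -0.08042985  0.098     ]
[ 0.57 -0.08]
[ 0.56500817 -0.09497722  0.098     ]
```

View pics/r0.png

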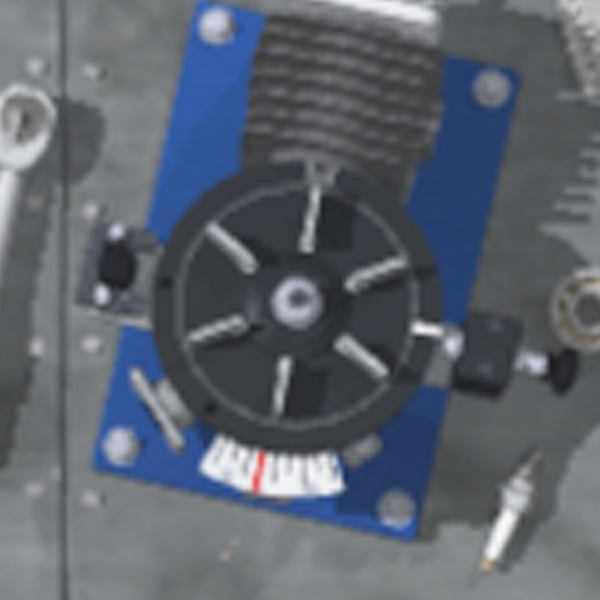

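The index line is at about px (430,328) and the red line at (262,452), with the axis at about (297,309), i.e. world (0.565,-0.079). The flywheel is about +1.67 rad off and must turn clockwise. I'll centre the open gripper over the axis, with its fingers in two opposite gaps, and twist.

Emit:
arm_command:
  offset:
    - [0.0403,-0.0186,0]
    - [0.0403,-0.0186,0]
    - [0.0403,-0.0186,0]
    - [0.0403,-0.0186,0]
    - [0.0403,-0.0186,0]
    - [0.0403,-0.0186,0]
    - [0.0403,-0.0186,0]
    - [0.0403,-0.0186,0]
    - [0.0403,-0.0186,0]
    - [0.0403,-0.0186,0]
    - [0.0403,-0.0186,0]
    - [0.0403,-0.0186,0]
  twist: [0,0,0,0,0,0,0,0,0,0,0,0]
  claw: [0.0918,0.0918,0.0918,0.0918,0.0918,0.0918,0.0918,0.0918,0.0918,0.0918,0.0918,0.0918]

```text
t: 1.4
position: [0.5655, -0.0774, 0.2266]
tcp_rot: [0.978, 0.208, -0.0, 0.0]
ft_force: [0.3, -0.9, 0.3]
opening: 0.0921
gripper_force: 0.0
```

Emit:
arm_command:
  offset:
    - [0,0,0]
    - [0,0,0]
    - [0,0,0]
    - [0,0,0]
    - [0,0,0]
    - [0,0,0]
  twist: [-0.122,-0.122,-0.122,-0.122,0,0]
  claw: [0.0918,0.0918,0.0918,0.0918,0.0918,0.0918]

```text
t: 2.0
position: [0.5645, -0.0791, 0.2266]
tcp_rot: [0.9, 0.437, -0.0, -0.0]
ft_force: [1.0, 0.8, 0.3]
opening: 0.0916
gripper_force: 0.0
```

Run:
```python
from h import *
s=bot.state();print(s["t"],s["position"],s["tcp_rot"],s["ft_force"],s["opening"],s["qpos"])
t=bot.capture("top");d=bot.capture("side")
# red line in first rect estimate + side view: red pixel centroid
ctr=np.array([.57,-.08]);a=cv2.resize(rect(t,ctr,n=600),(400,400))
b=cv2.resize(d["image"][130:290,170:370],(500,400),interpolation=cv2.INTER_CUBIC)
cv2.imwrite("pics/a1.png",cv2.resize(np.hstack([a[:,:300],b]),(800,400))[...,::-1])
h=cv2.cvtColor(d["image"],cv2.COLOR_RGB2HSV);m=((h[...,0]<8)|(h[...,0]>172))&(h[...,1]>110)
m[:150]=0;m[240:]=0;m[:,:200]=0;m[:,300:]=0
ys,xs=np.nonzero(m);print(len(xs),xs.mean(),ys.mean(),ray(d,xs.mean(),ys.mean(),.098))
```

```text
2.0 [ 0.56449512 -0.07906574  0.22656289] [ 8.99686587e-01  4.36536401e-01 -1.14881473e-04 -5.61903903e-05] [0.98899461 0.79733716 0.31671384] 0.09162126389551645 [-2.73559184e-01  4.25201805e-01  1.39675345e+00 -7.05306277e-05
  1.31988388e+00  3.93764101e-01]
0 nan nan [nan nan nan]<stdin>:10: RuntimeWarning: Mean of empty slice.
  ret = ret.dtype.type(ret / rcount)
```

View pics/a1.png

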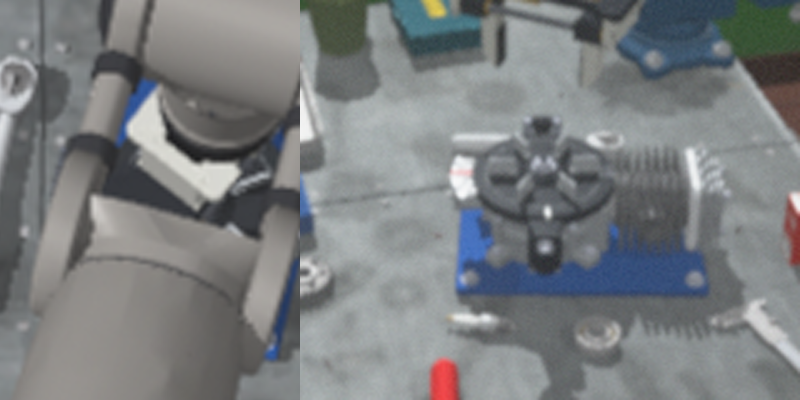

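The side view shows the flywheel unobstructed, with the fingers hanging above it; the arm hides it from the top. I'll check the axis estimate by overlaying the rim circle on the side view.

Run:
```python
from h import *
d=bot.capture("side")
S=4;x0,y0=225,165
im=cv2.resize(d["image"][y0:y0+95,x0:x0+130],None,fx=S,fy=S,interpolation=cv2.INTER_CUBIC)
c=np.array([.565,-.079])
def P(r,a,z): return ((proj(d,[c[0]+r*np.cos(a),c[1]+r*np.sin(a),z])-[x0,y0]+.5)*S).astype(int)
for r,z,col in((.078,.098,(255,0,0)),(.011,.12,(255,255,0))):
    cv2.polylines(im,[np.array([P(r,a,z) for a in np.linspace(0,6.28,60)])],True,col,1)
ix=-1.713
for k in range(6):
    a=ix+np.pi/6+k*np.pi/3; cv2.line(im,P(.031,a,.118).tolist(),P(.061,a,.118).tolist(),(0,255,0),1)
cv2.imwrite("pics/s2.png",im[...,::-1])
```

```text
(no output)
```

View pics/s2.png

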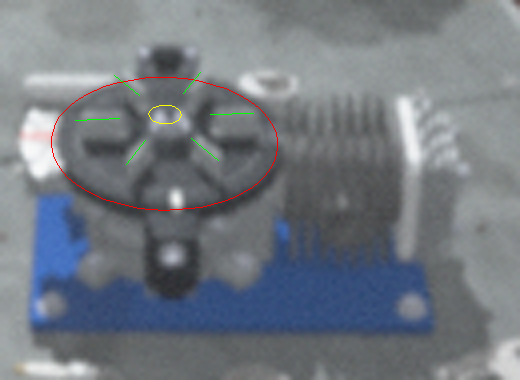

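The overlay fits within about 2 mm: nut at crop (170,113) against drawn (165,114), so I shift x by +1 mm. Next I lower between the fins.

Emit:
arm_command:
  offset:
    - [0.001,0.001,0.03]
    - [0,0,0.03]
    - [0,0,0.03]
    - [0,0,0.02]
    - [0,0,0.01]
    - [0,0,0]
  twist: [0,0,0,0,0,0]
  claw: [0.0918,0.0918,0.0918,0.0918,0.0918,0.0918]

```text
t: 2.75
position: [0.5653, -0.0788, 0.1056]
tcp_rot: [0.899, 0.438, -0.001, -0.001]
ft_force: [-0.6, 0.7, 0.5]
opening: 0.0915
gripper_force: 0.0
```

Emit:
arm_command:
  offset:
    - [0,0,0]
    - [0,0,0]
    - [0,0,0]
    - [0,0,0]
    - [0,0,0]
    - [0,0,0]
    - [0,0,0]
    - [0,0,0]
    - [0,0,0]
    - [0,0,0]
    - [0,0,0]
    - [0,0,0]
  twist: [0.08,0.08,0.08,0.1,0.12,0.12,0.12,0.12,0.12,0.12,0.1,0.0]
  claw: [0.0918,0.0918,0.0918,0.0918,0.0918,0.0918,0.0918,0.0918,0.0918,0.0918,0.0918,0.0918]

```text
t: 3.95
position: [0.567, -0.0791, 0.1084]
tcp_rot: [0.992, -0.127, 0.002, 0.0]
ft_force: [-0.2, 0.2, -0.4]
opening: 0.0922
gripper_force: 0.0
```

Run:
```python
from h import *
s=bot.state();print(s["position"],s["ft_force"],s["torque"],s["qpos"][5])
d=bot.capture("side")
cv2.imwrite("pics/s3.png",cv2.resize(d["image"][150:270,210:370],None,fx=4,fy=4,interpolation=cv2.INTER_CUBIC)[...,::-1])
```

```text
[ 0.56700552 -0.07905869  0.10835602] [-0.19030966  0.1914324  -0.35272856] [0.06815711 0.00061473 0.01166969] 1.5527245599538364
```

View pics/s3.png

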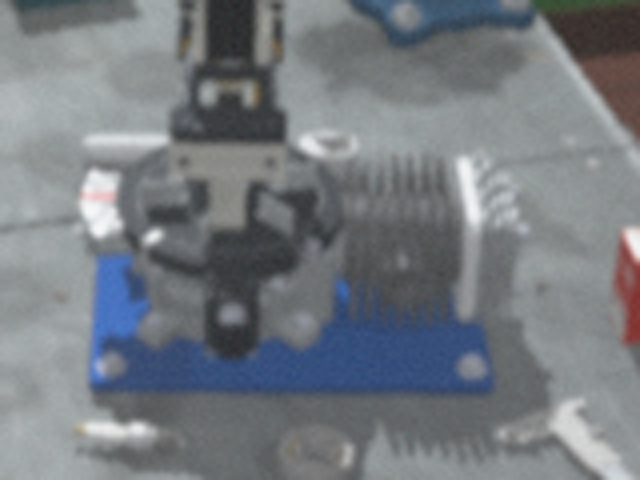

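The index mark is now at crop (153,237), i.e. pixel (248.2,209.2), and is moving toward the red line at crop (97,197). I'll compute the angle left.

Run:
```python
from h import *
d=bot.capture("side")
c=np.array([.566,-.079]);
for u,v in((153,237),(97,197)):
    p=ray(d,210+u/4-.375,150+v/4-.375,.098)[:2]-c;print(np.hypot(*p),np.degrees(np.arctan2(p[1],p[0])))
```

```text
0.06527152097862415 -151.65549796511817
0.08862137770975029 165.45077211412055
```

Emit:
arm_command:
  offset:
    - [0,0,0.001]
    - [0,0,0.001]
    - [0,0,0]
    - [0,0,0]
    - [0,0,0]
    - [0,0,0]
    - [0,0,0]
    - [0,0,0]
    - [0,0,0]
  twist: [0.1,0.1,0.1,0.1,0.1,0.1,0.08,0.04,0.0]
  claw: [0.0918,0.0918,0.0918,0.0918,0.0918,0.0918,0.0918,0.0918,0.0918]

```text
t: 4.95
position: [0.5662, -0.0787, 0.1053]
tcp_rot: [0.884, -0.467, 0.0, -0.0]
ft_force: [0.6, 1.3, 0.1]
opening: 0.0921
gripper_force: 0.5
```

Run:
```python
from h import *
s=bot.state();print(s["position"],s["tcp_rot"],s["ft_force"],s["qpos"][5])
d=bot.capture("side")
cv2.imwrite("pics/s4.png",cv2.resize(d["image"][180:220,220:280],None,fx=10,fy=10,interpolation=cv2.INTER_CUBIC)[...,::-1])
```

```text
[ 0.56617448 -0.07874281  0.10532561] [ 8.84318155e-01 -4.66884615e-01  3.61908364e-04 -1.61413862e-04] [0.56330346 1.32486366 0.09508875] 2.2698914150540337
```

View pics/s4.png

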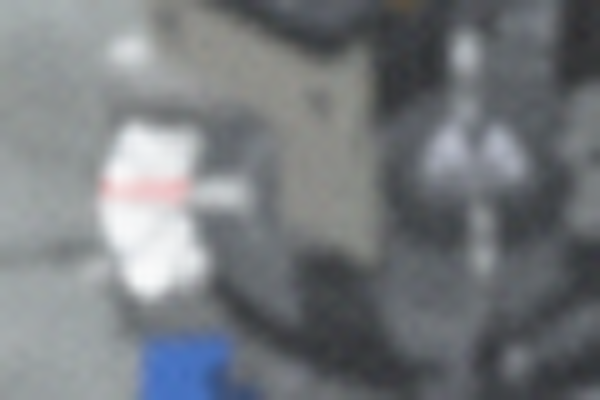

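The index line is at crop (222,193) and the red line at (145,188), nearly in line. I'll quantify the offset.

Run:
```python
from h import *
d=bot.capture("side")
im=d["image"].astype(float)[180:220,220:280]
for c in([.566,-.079],[.5665,-.0785]):
  for u,v in((222,193),(145,188)):
    p=ray(d,220+u/10-.45,180+v/10-.45,.098)[:2]-c;print(np.hypot(*p),np.degrees(np.arctan2(p[1],p[0])))
for col in range(10,26):
    r=im[15:23,col];red=r[:,0]-r[:,2];g=r.mean(1)
    print(col,red.astype(int),g.astype(int))
```

```text
0.0669171119992997 164.62012242281088
0.08835085203341941 163.82803508258667
0.0672694061645828 165.14369447569052
0.0886939698406262 164.22821593249782
10 [-5 -5  4 23 20  2 -3 -6] [161 178 193 190 197 214 217 211]
11 [-7 -3  5 20 20  4 -3 -2] [197 229 237 228 223 233 241 242]
12 [-7 -3  2 17 23  5 -1 -1] [227 238 243 232 224 234 243 246]
13 [-6 -4  5 24 26  6 -3 -2] [234 237 236 223 219 228 242 245]
14 [-4 -4  8 30 30  8 -3 -2] [238 235 228 214 214 227 238 242]
15 [-3 -3  8 32 32  8 -2 -3] [237 235 229 214 213 221 229 232]
16 [-3 -4  5 33 32  9 -1 -3] [233 235 230 215 215 217 219 226]
17 [-5 -3  8 33 30 14  0 -5] [228 232 224 208 207 206 211 231]
18 [-6 -4  5 28 21  5 -5 -6] [207 212 198 192 198 188 188 215]
19 [-8 -6 -5  2 -3 -3 -8 -6] [171 161 159 175 187 168 151 162]
20 [-5 -8 -5 -4 -7 -9 -6 -8] [129 121 140 181 191 167 131 119]
21 [ -9 -10  -8  -7  -4  -5  -9  -9] [109 114 141 185 199 167 126 109]
22 [-11  -8 -10  -4  -9  -6  -9  -7] [105 114 141 185 197 170 127 110]
23 [-11  -8  -8  -8 -10  -5  -9  -8] [110 114 139 176 189 166 134 115]
24 [ -9 -10  -8  -7  -7  -9  -8 -10] [117 123 137 160 170 156 137 125]
25 [ -9  -7 -10  -6 -10  -6 -10 -11] [126 123 125 125 134 130 126 122]
```

About 0.9° remains, so I nudge it, back off, raise, turn to engine alignment and close the fingers.

Emit:
arm_command:
  offset:
    - [0,0,0]
    - [0,0,0]
    - [0,0,0]
    - [0,0,0]
    - [0,0,0]
    - [0,0,-0.03]
    - [0,0,-0.03]
    - [0,0,-0.03]
    - [0,0,-0.02]
  twist: [0.007,0.007,0,-0.07,-0.08,0,0,0,0]
  claw: [0.0918,0.0918,0.0918,0.0918,0.0918,0.0918,0.0918,0.0918,0.0918]

```text
t: 5.95
position: [0.5665, -0.0796, 0.2168]
tcp_rot: [0.914, -0.406, 0.001, 0.0]
ft_force: [0.2, -0.3, -0.8]
opening: 0.0918
gripper_force: 0.0
```

Emit:
arm_command:
  offset:
    - [0,0,0]
    - [0,0,0]
    - [0,0,0]
    - [0,0,0]
    - [0,0,0]
    - [0,0.04,0]
    - [0,0.05,0]
    - [0,0.05,0]
    - [0,0.045,0]
    - [0,0,0]
    - [0,0,0]
    - [0,0,0]
  twist: [-0.12,-0.12,-0.12,-0.12,-0.12,0,0,0,0,0,0,0]
  claw: [0,0,0,0,0,0,0,0,0,0,0,0]
  grip_force: 20

```text
t: 7.15
position: [0.5226, -0.258, 0.2145]
tcp_rot: [0.993, -0.118, -0.0, -0.0]
ft_force: [0.3, 0.6, -0.3]
opening: 0.0019
gripper_force: 0.0
```

Run:
```python
from h import *
s=bot.state();print(s["t"],s["position"],s["tcp_rot"],s["ft_force"],s["opening"])
d=bot.capture("side")
cv2.imwrite("pics/s5.png",cv2.resize(d["image"][140:260,200:360],None,fx=5,fy=5,interpolation=cv2.INTER_CUBIC)[...,::-1])
```

```text
7.15 [ 0.52257732 -0.25795729  0.21451986] [ 9.93005776e-01 -1.18065542e-01 -1.92592042e-04 -1.39853896e-04] [ 0.33304834  0.56201939 -0.26380441] 0.0019105929957364183
```

View pics/s5.png

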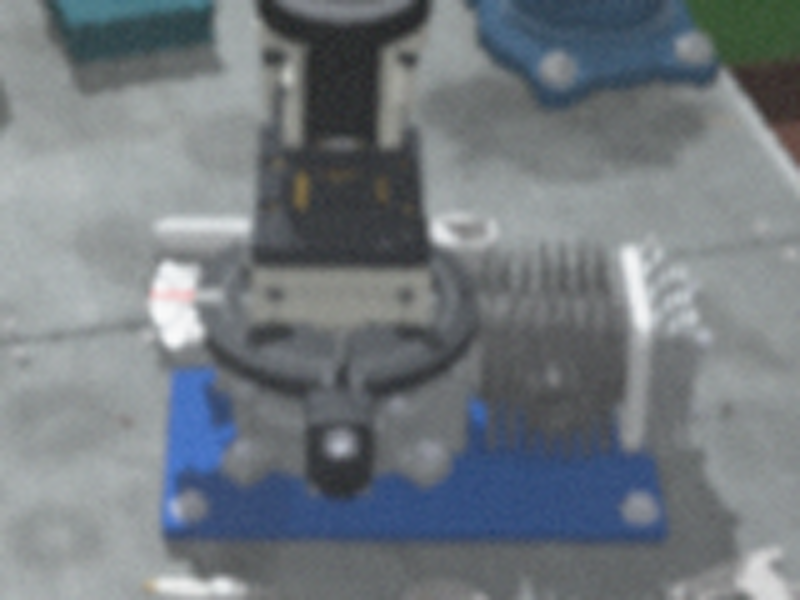

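The index line (210,296) is in line with the red line (175,295), the notch (342,360) faces the bolt, and the knob is near (338,462). I'll check the knob position and the TCP relative to it.

Run:
```python
from h import *
d=bot.capture("side");k=ray(d,200+338/5,140+462/5,.091);print("knob face ray",k)
c=np.array([.566,-.079])
p=proj(d,[.5226,-.258,.2145]);print("tcp in crop",(p-[200,140])*5)
for y in(.236,.244,.262):
    q=c+.155*np.array([-np.sin(y),-np.cos(y)]);print(y,q,(proj(d,[*q,.091])-[200,140])*5)
```

```text
knob face ray [ 0.53897108 -0.20891845  0.091     ]
tcp in crop [333.43656049 326.43509747]
0.236 [ 0.52975862 -0.22970356] [329.9740908  490.50070108]
0.244 [ 0.52855416 -0.22940881] [327.49514998 490.46111869]
0.262 [ 0.52585301 -0.22871045] [321.91876188 490.32498415]
```

Emit:
arm_command:
  offset:
    - [0.003,0.004,0.04]
    - [0,0,0.04]
    - [0,0,0.03]
    - [0,0,0.02]
    - [0,0,0.006]
    - [0,0,0]
    - [0,0,0]
  twist: [0,0,0,0,0,0,0]
  claw: [0,0,0,0,0,0,0]

```text
t: 7.95
position: [0.5254, -0.2633, 0.08]
tcp_rot: [0.993, -0.118, 0.001, 0.001]
ft_force: [-0.2, -0.3, -0.3]
opening: 0.0003
gripper_force: 0.0
```

Run:
```python
from h import *
s=bot.state();print(s["t"],s["position"],s["ft_force"],s["opening"])
d=bot.capture("side")
cv2.imwrite("pics/s6.png",cv2.resize(d["image"][160:260,220:320],None,fx=6,fy=6,interpolation=cv2.INTER_CUBIC)[...,::-1])
```

```text
7.95 [ 0.5254306  -0.26328336  0.08004595] [-0.24150166 -0.34328922 -0.26646249] 0.00028419885417399655
```

View pics/s6.png

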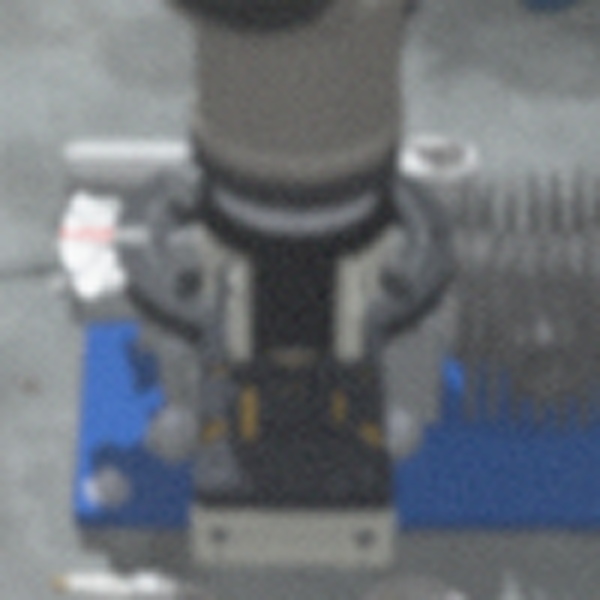

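The gripper hides the knob in this view, the index line is still on red (130,235) and nothing is being touched (force about 0). Next I push gently.

Emit:
arm_command:
  offset:
    - [0,-0.006,0]
    - [0,-0.005,0]
    - [0,-0.003,0]
    - [0,-0.003,0]
    - [0,-0.003,0]
    - [0,0,0]
  twist: [0,0,0,0,0,0]
  claw: [0,0,0,0,0,0]

```text
t: 8.6
position: [0.5292, -0.2436, 0.0788]
tcp_rot: [0.993, -0.118, 0.0, 0.0]
ft_force: [-0.4, -0.6, -0.3]
opening: 0.0007
gripper_force: 0.0
```

Emit:
arm_command:
  offset:
    - [0,-0.002,0]
    - [0,-0.002,0]
    - [0,0,0]
  twist: [0,0,0]
  claw: [0,0,0]

```text
t: 8.9
position: [0.5301, -0.2401, 0.0788]
tcp_rot: [0.993, -0.118, 0.0, 0.0]
ft_force: [-0.9, -1.7, 0.4]
opening: 0.0005
gripper_force: 0.9
```

Emit:
arm_command:
  offset:
    - [0,-0.002,0]
    - [0,-0.002,0]
    - [0,0,0]
  twist: [0,0,0]
  claw: [0,0,0]

```text
t: 9.2
position: [0.5311, -0.2358, 0.0787]
tcp_rot: [0.993, -0.118, -0.0, -0.0]
ft_force: [-0.5, -1.8, 0.9]
opening: 0.0008
gripper_force: 0.8
```

Emit:
arm_command:
  offset:
    - [0,-0.002,0]
    - [0,-0.002,0]
    - [0,0,0]
  twist: [0,0,0]
  claw: [0,0,0]

```text
t: 9.5
position: [0.532, -0.2319, 0.0787]
tcp_rot: [0.993, -0.118, -0.0, -0.0]
ft_force: [-1.1, -1.7, 0.1]
opening: 0.0004
gripper_force: 1.0
```

Emit:
arm_command:
  offset:
    - [0,-0.002,0]
    - [0,-0.001,0]
    - [0,0,0]
  twist: [0,0,0]
  claw: [0,0,0]

```text
t: 9.8
position: [0.5325, -0.2301, 0.0788]
tcp_rot: [0.993, -0.118, -0.0, 0.001]
ft_force: [-3.0, -6.9, -0.5]
opening: 0.0005
gripper_force: 3.5
```

Emit:
arm_command:
  offset:
    - [0,-0.001,0]
    - [0,-0.001,0]
    - [0,0,0]
  twist: [0,0,0]
  claw: [0,0,0]

```text
t: 10.1
position: [0.5325, -0.23, 0.0788]
tcp_rot: [0.993, -0.118, -0.0, 0.002]
ft_force: [-5.6, -13.0, -0.8]
opening: 0.0006
gripper_force: 7.0
```

Emit:
arm_command:
  offset:
    - [0,-0.001,0]
    - [0,0,0]
    - [0,0,0]
  twist: [0,0,0]
  claw: [0,0,0]

```text
t: 10.4
position: [0.5325, -0.2299, 0.0789]
tcp_rot: [0.993, -0.118, -0.0, 0.003]
ft_force: [-7.5, -15.6, -1.1]
opening: 0.0007
gripper_force: 8.6
```

It has met a hard stop at about 17 N after more than 10 mm of travel. I back off, raise and clear the view.

Emit:
arm_command:
  offset:
    - [0,0.005,0]
    - [0,0.02,0]
    - [0,0.01,-0.02]
    - [0,0,-0.04]
    - [0,0,-0.04]
    - [0,0,-0.04]
    - [0,0.05,0]
    - [0,0.05,0]
    - [0,0.05,0]
    - [-0.04,0.03,0]
    - [-0.04,0.03,0]
    - [0,0,0]
  twist: [0,0,0,0,0,0,0,0,0,0,0,0]
  claw: [0,0,0,0,0,0,0,0,0,0,0,0]

```text
t: 11.6
position: [0.3937, -0.4477, 0.2184]
tcp_rot: [0.993, -0.121, -0.001, -0.0]
ft_force: [0.4, 0.6, -0.6]
opening: 0.0004
gripper_force: 0.0
```

Run:
```python
from h import *
s=bot.state();print(s["t"],s["position"],s["ft_force"])
d=bot.capture("side");t=bot.capture("top")
a=rect(t,[.57,-.08],n=480)[60:460]
b=cv2.resize(d["image"][170:250,225:289],(320,400),interpolation=cv2.INTER_CUBIC)
cv2.imwrite("pics/f7.png",np.hstack([a,b])[...,::-1])
```

```text
11.6 [ 0.39367754 -0.44769634  0.21835387] [ 0.43090036  0.57732168 -0.55577112]
```

View pics/f7.png

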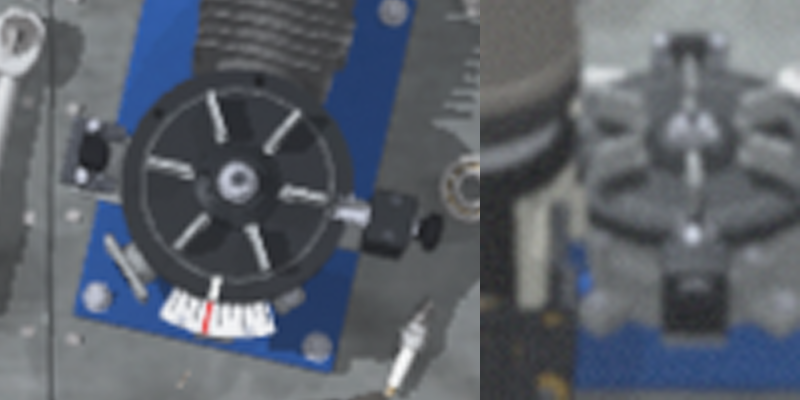

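The index line (215,290) runs straight into the red line (207,318). The knob (430,232) is now close against the guide block, the bolt nose sits in the rim, and the loose things have not moved. I'm handing in the job.

```bash
python3 -c "
from station import bot
print(bot.close_job())"
```

```text
the job is handed in; nothing more can be done
None
```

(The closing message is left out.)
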